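Tip the first dowel pin to the rim

TASK

Pick the short slotted tube up from its V-block stand and tip its open mouth slowly downward until the first dowel pin inside has crept out about 10 mm past the rim, ready for a gloved hand to pinch. Stop it there by levelling the tube at once, before the pin can drop out, and lay the tube back in the same stand as it was: level, slot up, mouth pointing the same way. Leave the long tube alone.

Things in the scene. Friction and masses are not known exactly. Their poses are not given: they have to be found in the camera images.
- tube: The SHORT slotted aluminium tube: 160 mm long, 32 mm diameter, one end closed, 13 mm slot along its top showing two brass pins. Two black flat side cheeks to grip, 36 mm over both, 30 long, 26 high, centred on the axis 80 mm behind the rim. 0.44 kg. Origin: centre of the rim (open mouth), on the axis; x out of the mouth, z up through the slot. Starts level, mouth to the robot's right (-y).
- first_pin (a joint): Slide of the front pin (20 mm diameter, 50 long) in the short tube, m: 0 = nose 50 mm inside the rim, 0.050 = flush, 0.060 = 10 mm out, 0.080 = dropped. Starts 0 to 0.020. Stiff fit: starts to creep with the mouth 9 to 16 degrees below level, creeps 15 to 50 mm/s at 25 to 30 degrees, stops at once when levelled. A tighter second pin behind it stays put below 40 degrees.
- stand: Fixed steel stand of the short tube: base plate 150 x 80 x 10 mm, two V-blocks (16 mm thick, 60 high, 64 wide) centred 50 mm either side of its middle, 84 mm clear between them where the cheeks hang free. Origin: centre of the underside, on the table; x along the tube towards its mouth, z up. Tube home: axis 60 mm above this origin, level, rim 80 mm along x from it.
- long_tube: The LONG tube, a bystander of the same make, 230 mm long, in its own longer stand; not to be disturbed. Origin at the centre of its rim, x out of the mouth.
There are look-alikes about, which are no part of the job. Leave any turquoise look-alike of the stand alone.

How it is judged (in metres and radians):
On the way, in this order (a step that is already met when the one before it is completed fails the run):
1. the short tube is lifted clear of its stand with the pin still inside (z of tube in the frame of stand above 0.075 m and value of joint first_pin below 0.045 m), for 0.1 s.
2. held clear of the stand, the first pin has reached the rim (value of joint first_pin above 0.05 m and height (world z) of tube above 0.065 m), for 0.1 s.
At the end, for the whole second after the job is handed in: The first pin shows 1 to 22 mm past the rim; the short tube lies at rest in its own stand, rim within 18 mm along the stand and 10 mm sideways of its home point, at its home height within 8 mm, in line with the stand within 10 degrees, mouth the same way, slot up within 17 degrees (value of joint first_pin between 0.051 and 0.072 m and x of tube in the frame of stand between 0.062 and 0.098 m and y of tube in the frame of stand between -0.01 and 0.01 m and z of tube in the frame of stand between 0.052 and 0.068 m and angle between the x axis of tube and the x axis of stand, either way round below 0.175 rad and angle between tube's own z axis and vertical below 0.3 rad and linear speed of tube below 0.02 m/s); the robot touches nothing.
It fails at once if the first pin slides more than 30 mm out of the mouth (dropped) (value of joint first_pin above 0.08 m).
It fails at once if the long tube is disturbed (moved more than 20 mm) (distance of long_tube from where it was at the start of the episode above 0.02 m).
It also fails if it takes over 45 s, if anything falls off the work surface, if the arm or the gripper's body presses on something with over 40 N, if the wrist force passes 120 N, or if a joint passes its speed limit or range.

ROBOT

A 6-joint arm with a two-finger parallel gripper is mounted at the origin on the work surface. World frame = base frame: x ahead of the robot, y to its left, z up, the work surface at z = 0. Lengths are in mm, angles in rad, forces in N, time in s.
With the tool pointing down it reaches from about 325 to 775 mm from the base axis. Payload 9.3 kg.
Tool frame: the origin (TCP) lies midway between the tips of the shut fingers; the grasp point (between the pads) lies 19 mm behind it; x points along the fingers, z is the direction in which the jaws open and shut, and the axes are right-handed (so a half turn about x gives the same grasp; the last joint's range is limited). The gripper opens to 85 mm and grips with 20 to 120 N. Pads are 22 mm wide; open, the fingers measure 114 mm over their backs; the gripper's body (76 mm by 85 mm) begins 54 mm behind the grasp point. The pads swing forward as they close: fully open they stand 13 mm farther back than shut.
Start: joints at [-1.368, 0.259, 0.021, 1.334, 0, 1.418], TCP at [191.58, -515.552, 231.279] pointing down, gripper open.
Joint ranges: [-3.04, 3.04], [-0.91, 1.82], [-1.04, 1.36], [-1.92, 1.95], [-1.52, 1.45], [-3.14, 3.14]. Speed limits (rad/s): [2.22, 2.22, 2.79, 3.14, 3.14, 3.14].

INTERFACE

Orientations are given as [roll, pitch, yaw] about the fixed x, y, z axes, in that order (R = Rz(yaw) Ry(pitch) Rx(roll)).
In Python, from plant import manip, viewer gives the robot as it stands.
- The arm moves only by the tool move_arm, never from a script. Its argument "rows" is one flat list of numbers, 7 for each row, row after row: the turn, a rotation vector about the tool's x, y, z in degrees, then the shift along the tool's x, y, z in mm, then the opening, from 0 (shut) to 1 (fully open). In form: [wx, wy, wz, dx, dy, dz, fingers, wx, wy, wz, dx, dy, dz, fingers, ...]. A call has 1 to 20 rows; each row shifts and turns the pose as measured when the row begins, along the tool's axes as they then stand; what a row does not reach is not made up. A row lasts 1/12 s, in which the tool goes at most 41.7 mm and 7.16 degrees, less where a joint would pass 70% of its speed; a pose out of reach is approached as far as the arm can. A call with a gripper value outside its range is refused whole. The fingers move at their own pace and stop on an object; "force" is the grip in N (left out, the last holds). Time passes only in rows, so rows that do not move let the fingers close. It gives the time, the measured TCP pose, the force and the opening at its end, in the units of the state.
- manip.sense(): the state, without advancing time (a new reading comes with each control period).
- viewer.capture(name): name is "scene" or "top"; returns a dict with "pixels" (384x512x3 uint8, blue, green, red), "z_map" (384x512 float32, mm along the optical axis (not along the pixel's ray), 0 where there is no reading), "mtx" (3x3 intrinsics, pixels), "k1" (the pictures are not rectified: a ray, as slopes to the right and down, at radius r is drawn at 1 + k1 r^2 times it, then the intrinsics apply), "extrinsics" (4x4, takes a point from world to camera coordinates). Camera axes: x right, y up, looking along -z (the intrinsics and any distortion apply to the point x, -y, -z); pixel columns grow to the right and rows downward; lengths in mm; the calibration is good to about 2 mm. A picture is of the moment at which its call begins.
- manip.hand_in(): hands the job in, once; it reports no verdict.
The state is a dict: "t": time; "joints": joint angles; "joint_velocities": joint speeds; "joint_efforts": joint torques, N m; "eef_pos": TCP position; "orientation": TCP orientation; "ft_force": force on the tool from outside, world axes, zero at the start; "ft_torque": the same for the moment, N m; "width": finger opening in mm.
Only numpy, scipy, OpenCV 4.12 (cv2) and the standard library are available. Lean on these libraries where they do the work, as an engineer would, in place of code of your own. Each camera call takes 0.05 s, during which the arm holds its last target.

## Working session

There is one attempt and no reset: what is moved stays moved. The work goes in short steps, Python scripts to look and compute and a tool call to move; the robot and the scene stay as the last step left them, time stands still between calls to the robot, and variables do not carry over. Pictures are saved under pics/ and viewed, and the job is handed in when it is done.

Besides the shell and the picture viewer there is one more tool, called after "Request:" by a JSON object that holds its "name" and its "arguments". move_arm: Moves the arm, as the interface text tells. Its arguments: {"type":"object","properties":{"rows":{"type":"array","items":{"type":"number"}},"force":{"type":"number"}},"required":["rows"]}

```bash
ls; mkdir -p pics
python3 - <<'E'
from plant import manip, viewer
import cv2,numpy as np
for n in("scene","top"):
    c=viewer.capture(n); cv2.imwrite(f"pics/{n}0.png",c["pixels"]); np.savez(f"{n}0.npz",**c)
    print(n,c["mtx"],c["k1"],c["extrinsics"])
print(manip.sense())
E
```

```text
pics
scene [[472.74216241   0.         262.21299605]
 [  0.         472.74216241 187.94284166]
 [  0.           0.           1.        ]] -0.1333973546659584 [[-3.67480829e-01  9.30030935e-01 -5.48546767e-04  2.63222781e+02]
 [-5.81826478e-01 -2.29435440e-01  7.80280288e-01  2.56761598e+02]
 [ 7.25558950e-01  2.87057207e-01  6.25429749e-01 -1.40228021e+03]
 [ 0.00000000e+00  0.00000000e+00  0.00000000e+00  1.00000000e+00]]
top [[460.84928152   0.         258.06979236]
 [  0.         460.84928152 184.64993783]
 [  0.           0.           1.        ]] -0.1268010367849472 [[-1.13091037e-02 -9.99913935e-01 -6.65034431e-03 -4.92760991e+01]
 [ 9.82276050e-01 -1.23535553e-02  1.87032488e-01 -5.66716143e+02]
 [-1.87098547e-01 -4.41730414e-03  9.82331218e-01 -9.05557322e+02]
 [ 0.00000000e+00  0.00000000e+00  0.00000000e+00  1.00000000e+00]]
{'t': 0.1, 'joints': array([-1.36760094e+00,  2.59132514e-01,  2.08537311e-02,  1.33370116e+00,
        9.09495353e-06,  1.41818288e+00]), 'joint_velocities': array([-0.00105096, -0.0003391 ,  0.00020448,  0.00040332,  0.00065962,
       -0.00102515]), 'joint_efforts': array([ 6.96366245e-03, -5.56689656e+01,  3.45072126e+01,  1.15760465e-02,
       -6.58506474e-05, -1.14617436e-07]), 'eef_pos': array([ 191.53306802, -515.31184364,  230.73478788]), 'orientation': array([2.98129535, 1.56961267, 1.76630784]), 'ft_force': array([ 0.03904385, -0.3114888 ,  0.09154354]), 'ft_torque': array([ 0.03653842, -0.00287568,  0.02877047]), 'width': 85.23634656488404}
```

View pics/scene0.png

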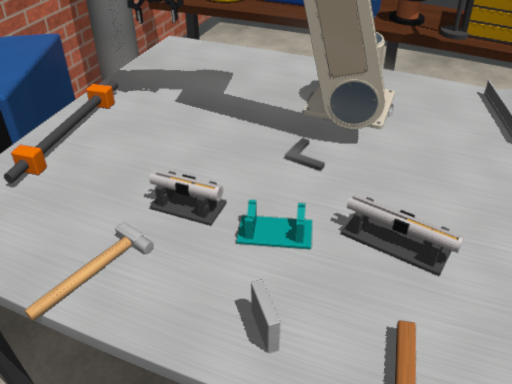

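View pics/top0.png

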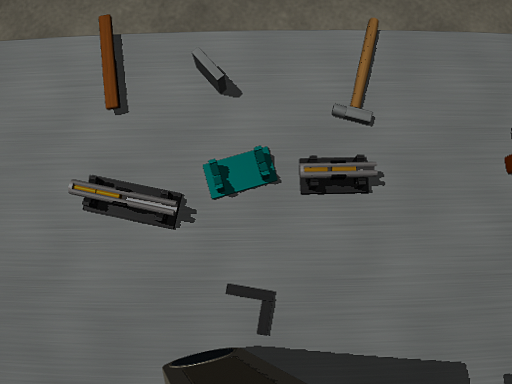

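The top view shows the short tube near (338,170) with its mouth to the right (-y), the turquoise look-alike at (240,172) and the long tube at (125,197). I'll enlarge the short tube next.

```bash
cat > h.py <<'E'
import numpy as np,cv2
def load(n): return dict(np.load(n))
def unproj(c,u,v,z=None):
    # returns world points, z depth mm; u,v arrays
    u=np.atleast_1d(u).astype(float);v=np.atleast_1d(v).astype(float)
    p=cv2.undistortPoints(np.stack([u,v],-1)[:,None],c["mtx"],np.array([float(c["k1"]),0,0,0]))[:,0]
    if z is None: z=c["z_map"][v.round().astype(int),u.round().astype(int)]
    P=np.stack([p[:,0]*z,-p[:,1]*z,-z*np.ones(len(p))],-1)
    E=c["extrinsics"]; return (P-E[:3,3])@E[:3,:3]
def at_height(c,u,v,h):
    a=unproj(c,u,v,100.);b=unproj(c,u,v,1000.)
    t=(h-a[:,2])/(b[:,2]-a[:,2]); return a+t[:,None]*(b-a)
def proj(c,W):
    W=np.atleast_2d(W);E=c["extrinsics"];P=W@E[:3,:3].T+E[:3,3]
    P=P*[1,-1,-1]
    return cv2.projectPoints(P,np.zeros(3),np.zeros(3),c["mtx"],np.array([float(c["k1"]),0,0,0]))[0][:,0]
E
python3 - <<'E'
from h import *
c=load("top0.npz")
im=c["pixels"][145:205,285:395]; cv2.imwrite("pics/topcrop.png",cv2.resize(im,None,fx=7,fy=7,interpolation=cv2.INTER_CUBIC))
s=load("scene0.npz")
im=s["pixels"][160:230,140:240]; cv2.imwrite("pics/scenecrop.png",cv2.resize(im,None,fx=8,fy=8,interpolation=cv2.INTER_CUBIC))
for n,c,(r0,r1,c0,c1) in(("top",c,(145,205,285,395)),("scene",s,(160,230,140,240))):
    vv,uu=np.mgrid[r0:r1,c0:c1]; u=uu.ravel();v=vv.ravel();z=c["z_map"][v,u];m=z>0
    W=unproj(c,u[m],v[m]);k=(W[:,2]>62)&(W[:,2]<90)
    # tube points
    W=W[k]; print(n,len(W),"maxz",np.percentile(W[:,2],[50,90,98]))
    vx,vy,x0,y0=cv2.fitLine(W[:,:2].astype(np.float32),cv2.DIST_HUBER,0,.01,.01).ravel()
    d=np.array([vx,vy]);d*=-np.sign(d[1]);t=(W[:,:2]-[x0,y0])@d
    print("dir",d,np.degrees(np.arctan2(d[1],d[0])),"c",x0,y0,"t",np.percentile(t,[0,1,99,100]),"ends",[x0,y0]+d*t.min(),[x0,y0]+d*t.max())
    n_=(W[:,:2]-[x0,y0])@[-d[1],d[0]];print("lat",np.percentile(n_,[0,2,98,100]))
    # table check
E
```

```text
top 1095 maxz [70.67398434 74.14572745 75.80622281]
dir [-0.02184046 -0.99976146] -91.25146 c 592.2262 -216.1783 t [-73.73979236 -73.07341032  84.35436825  86.67660775] ends [ 593.83670732 -142.45609632] [ 590.33313925 -302.83423105]
lat [-25.94877577 -14.43394144  19.55815015  34.03105049]
scene 791 maxz [69.6789651  72.76656853 74.18223991]
dir [ 0.03838295 -0.9992631 ] -87.80027 c 603.6291 -218.82547 t [-77.12295797 -76.6947565   80.52379546  83.78323999] ends [ 600.66888263 -141.75934331] [ 606.84493736 -302.54697074]
lat [-27.53053226 -23.10605375   9.49030209  11.15775267]
```

View pics/topcrop.png

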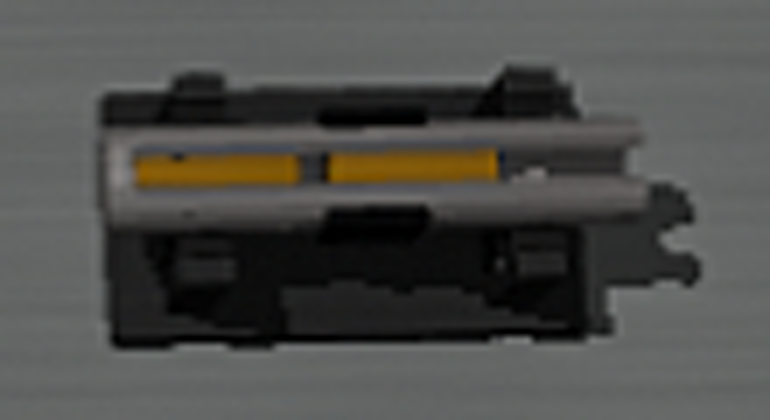

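View pics/scenecrop.png

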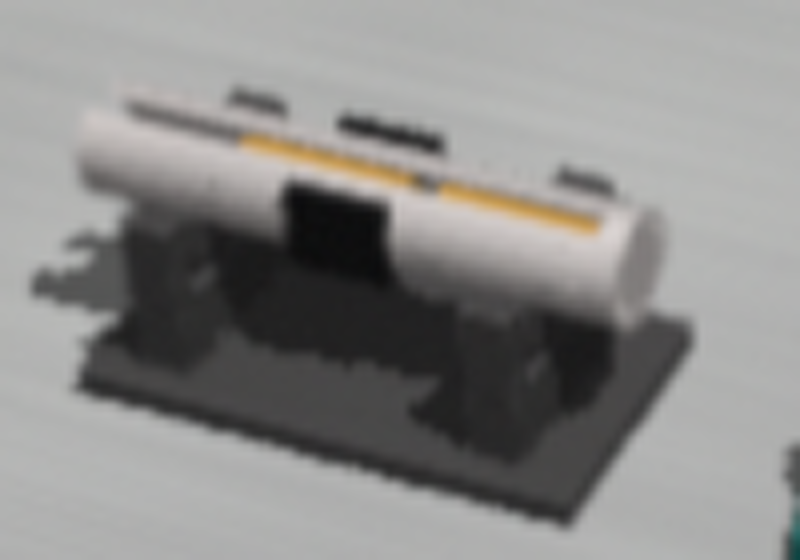

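The top crop shows the cheeks at about u 331-346, the closed end at u≈300 and the rim at u≈376. The front pin's nose is at u≈356. Next I'll refine the pose by projecting a model onto the picture.

```bash
cat > ov.py <<'E'
from h import *
def frame(rim,yaw,pitch=0):
    # x mouth dir
    d=np.array([np.cos(yaw)*np.cos(pitch),np.sin(yaw)*np.cos(pitch),-np.sin(pitch)])
    y=np.array([-np.sin(yaw),np.cos(yaw),0]);z=np.cross(d,y)
    return np.stack([d,y,z],1)
def draw(c,rim,yaw,box,f,name,home=True):
    r0,r1,c0,c1=box
    im=cv2.resize(c["pixels"][r0:r1,c0:c1],None,fx=f,fy=f,interpolation=cv2.INTER_CUBIC)
    R=frame(rim,yaw)
    def line(L,col):
        p=proj(c,np.array(L)@R.T+rim); p=((p-[c0,r0]+.5)*f).round().astype(int)
        cv2.polylines(im,[p.reshape(-1,1,2)],False,col,1)
    a=np.linspace(0,2*np.pi,40)
    for x in(0,-160): line([[x,16*np.cos(t),16*np.sin(t)] for t in a],(0,0,255))
    for s in(1,-1):
        line([[0,s*6.5,14.6],[-160,s*6.5,14.6]],(0,255,0))
        line([[-65,s*18,13],[-95,s*18,13],[-95,s*18,-13],[-65,s*18,-13],[-65,s*18,13]],(255,255,0))
    B=[[-80+x,y,-50] for x,y in((-75,-40),(75,-40),(75,40),(-75,40),(-75,-40))]
    line(B,(255,0,255))
    cv2.imwrite(name,im)
E
python3 - <<'E'
from ov import *
c=load("top0.npz")
# slot mid at z 74.6
print(at_height(c,[285+140/7,285+600/7],[145+168/7,145+164/7],74.6))
print("axis", at_height(c,[285+103/7-.4,285+642/7-.4],[145+175/7-.4,145+167/7-.4],60))
print("base corners", at_height(c,np.array([113,585])/7+285,np.array([345,338])/7+145,10))
s=load("scene0.npz")
print("scene base", at_height(s,np.array([80,570,692])/8+140,np.array([385,520,325])/8+160,10))
for i,(n,cc,b,f) in enumerate((("top",c,(145,205,285,395),7),("scene",s,(160,230,140,240),8))):
    draw(cc,np.array([599,-301.,60]),np.radians(-89.3),b,f,f"pics/ov_{n}1.png")
E
```

```text
[[ 593.45420157 -152.63018984   74.6       ]
 [ 593.13018224 -288.57289045   74.6       ]]
axis [[ 595.59642115 -142.20831604   60.        ]
 [ 596.21827177 -304.08885465   60.        ]]
base corners [[ 551.8883494  -149.01445728   10.        ]
 [ 552.130729   -296.63986428   10.        ]]
scene base [[ 643.56208363 -289.08725577   10.        ]
 [ 641.93376953 -142.20467882   10.        ]
 [ 559.78229405 -145.70907527   10.        ]]
```

View pics/ov_top1.png

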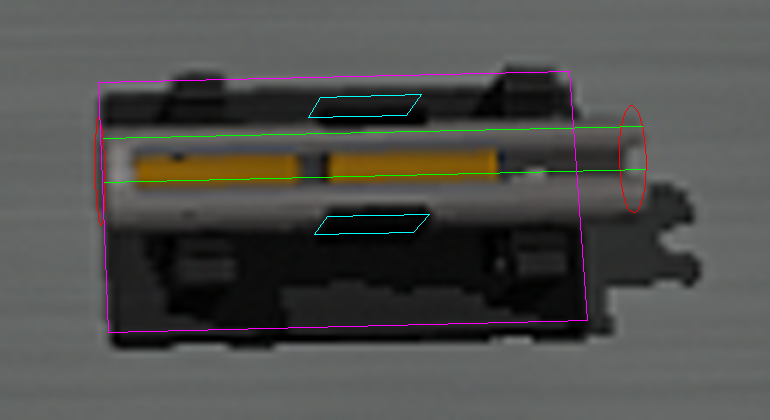

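View pics/ov_scene1.png

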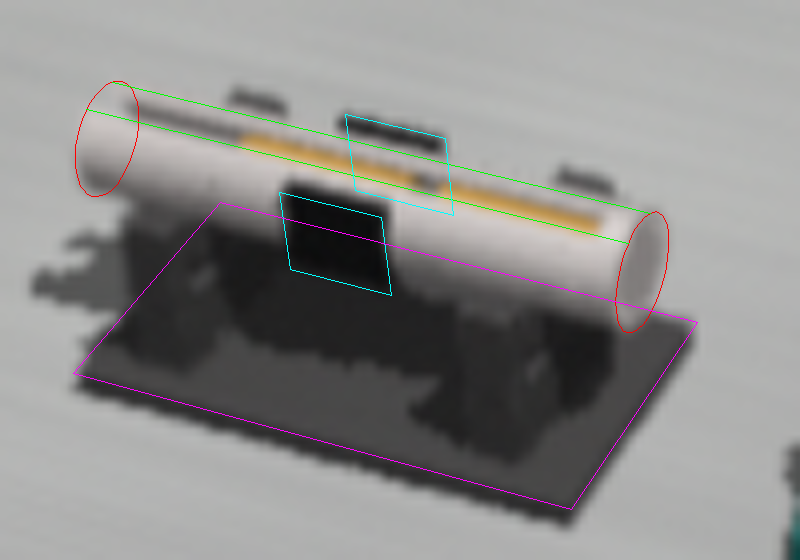

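The cameras agree on the tube to about ±2 mm: cheek centre around (596, -222), axis at z = 60, yaw about -90°. The next step is working out the approach.

```bash
cat > go.py <<'E'
import sys
from h import *
from scipy.spatial.transform import Rotation as Ro
from plant import manip
def delta(target,tiltdeg=0,yawd=0):
    s=manip.sense();R=Ro.from_euler("xyz",s["orientation"]);M=R.as_matrix()
    best=None
    for sg in(1,-1):
        # tool x down, z along sg*worldx(yawed)
        z=np.array([sg,0,0.]);x=np.array([0,0,-1.]);T=np.stack([x,np.cross(z,x),z],1)
        # tilt: mouth(-y) down : rotate about +x world
        T=Ro.from_euler("z",yawd,degrees=True).as_matrix()@Ro.from_rotvec([np.radians(tiltdeg),0,0]).as_matrix()@T
        rv=(R.inv()*Ro.from_matrix(T)).as_rotvec(degrees=True)
        d=M.T@(np.array(target)-s["eef_pos"])
        print("sg",sg,"rot",rv.round(2),"shift",d.round(1))
    print("t",s["t"],"pos",s["eef_pos"].round(1),"w",s["width"],"F",s["ft_force"].round(1),"T",s["ft_torque"].round(2),"j",s["joints"].round(3))
    print("toolx",M[:,0].round(3),"tooly",M[:,1].round(3),"toolz",M[:,2].round(3))
if __name__=="__main__":
    a=list(map(float,sys.argv[1:])); delta(a[:3],*a[3:])
E
python3 go.py 596 -222 150
```

```text
sg 1 rot [-6.961e+01 -5.000e-02 -5.000e-02] shift [  81.   481.3 -134. ]
sg -1 rot [ 1.1039e+02 -6.0000e-02  6.0000e-02] shift [  81.   481.3 -134. ]
t 0.1 pos [ 191.5 -515.3  230.7] w 85.23634656488404 F [ 0.  -0.3  0.1] T [ 0.04 -0.    0.03] j [-1.368  0.259  0.021  1.334  0.     1.418]
toolx [-0.     0.001 -1.   ] tooly [0.937 0.348 0.   ] toolz [ 0.348 -0.937 -0.001]
```

Request:
{"name": "move_arm", "arguments": {"rows": [0, 0, 0, 0, 34.4, -9.6, 1, 0, 0, 0, 0, 34.4, -9.6, 1, 0, 0, 0, 0, 34.4, -9.6, 1, 0, 0, 0, 0, 34.4, -9.6, 1, 0, 0, 0, 0, 34.4, -9.6, 1, 0, 0, 0, 0, 34.4, -9.6, 1, 0, 0, 0, 0, 34.4, -9.6, 1, 0, 0, 0, 0, 34.4, -9.6, 1, 0, 0, 0, 0, 34.4, -9.6, 1, 0, 0, 0, 0, 34.4, -9.6, 1, 0, 0, 0, 0, 34.4, -9.6, 1, 0, 0, 0, 0, 34.4, -9.6, 1, 0, 0, 0, 0, 34.4, -9.6, 1, 0, 0, 0, 0, 34.4, -9.6, 1]}}

```text
t: 1.27
eef_pos: [608.5, -212.3, 225.2]
orientation: [-2.709, 1.561, 2.347]
ft_force: [-0.1, -1.1, 0.9]
width: 85.3
```

Request:
{"name": "move_arm", "arguments": {"rows": [-7, 0, 0, 0, 0, 0, 1, -7, 0, 0, 0, 0, 0, 1, -7, 0, 0, 0, 0, 0, 1, -7, 0, 0, 0, 0, 0, 1, -7, 0, 0, 0, 0, 0, 1, -7, 0, 0, 0, 0, 0, 1, -7, 0, 0, 0, 0, 0, 1, -7, 0, 0, 0, 0, 0, 1, -7, 0, 0, 0, 0, 0, 1, -7, 0, 0, 0, 0, 0, 1, 0, 0, 0, 0, 0, 0, 1]}}

```text
t: 2.18
eef_pos: [614.0, -203.3, 216.5]
orientation: [2.443, 1.548, 2.472]
ft_force: [0.3, 0.3, 0.5]
width: 85.4
```

```bash
python3 go.py 596 -222 130
```

```text
sg 1 rot [ 1.63 -1.   -0.82] shift [ 86.6 -19.4 -17.1]
sg -1 rot [-178.36    1.28   -1.56] shift [ 86.6 -19.4 -17.1]
t 2.1833 pos [ 614.  -203.3  216.5] w 85.39177970518129 F [0.3 0.3 0.5] T [-0.   -0.01  0.01] j [-0.452  0.447  0.269  1.414  0.005  1.091]
toolx [-0.018  0.014 -1.   ] tooly [-0.028  0.999  0.015] toolz [ 0.999  0.029 -0.017]
```

Request:
{"name": "move_arm", "arguments": {"rows": [0.8, -0.5, -0.4, 20, -9.7, -8.5, 1, 0.8, -0.5, -0.4, 20, -9.7, -8.5, 1, 0, 0, 0, 20, 0, 0, 1, 0, 0, 0, 20, 0, 0, 1, 0, 0, 0, 0, 0, 0, 1]}}

```text
t: 2.6
eef_pos: [596.4, -223.3, 133.3]
orientation: [-0.4, 1.569, -0.421]
ft_force: [0.2, 0.0, 0.2]
width: 85.8
```

```bash
python3 go.py 596 -222 39
python3 - <<'E'
from plant import viewer
import cv2,numpy as np
for n in("scene","top"):
    c=viewer.capture(n); np.savez(f"{n}1.npz",**c)
    im=c["pixels"][120:230,110:270] if n=="scene" else c["pixels"][120:230,260:420]
    cv2.imwrite(f"pics/{n}1.png",cv2.resize(im,None,fx=5,fy=5,interpolation=cv2.INTER_CUBIC))
E
```

```text
sg 1 rot [-1.19  0.08  0.03] shift [94.3  1.3 -0.6]
sg -1 rot [ 1.7881e+02  5.0000e-02 -1.3000e-01] shift [94.3  1.3 -0.6]
t 2.6 pos [ 596.4 -223.3  133.3] w 85.79638884217319 F [0.2 0.  0.2] T [ 0.04 -0.01  0.01] j [-0.49   0.445  0.051  1.176  0.     1.102]
toolx [ 0.001 -0.001 -1.   ] tooly [ 0.021  1.    -0.001] toolz [ 1.    -0.021  0.001]
```

View pics/scene1.png

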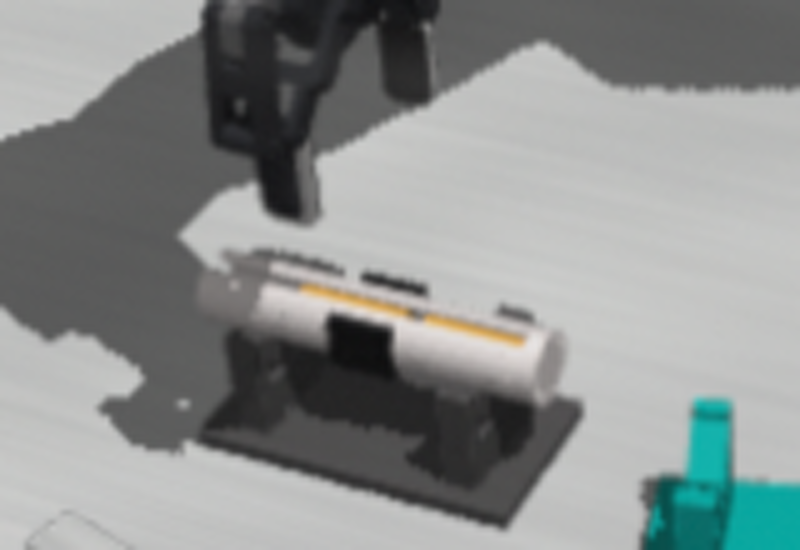

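View pics/top1.png

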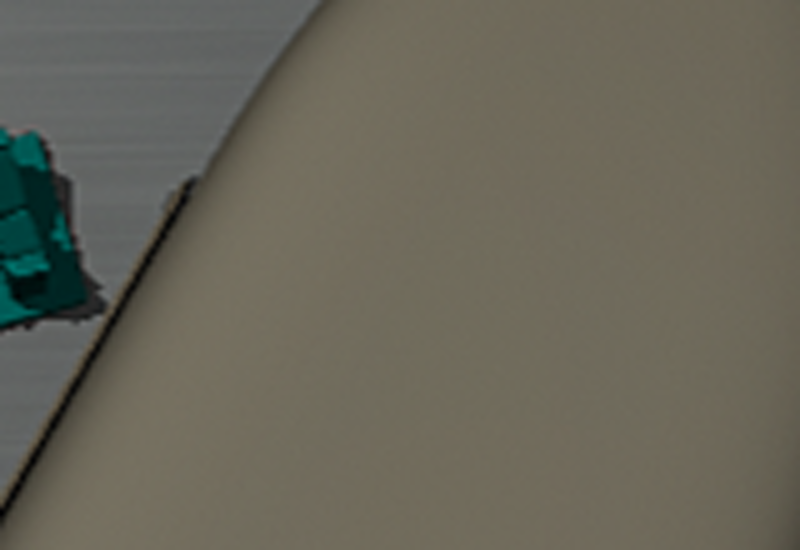

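The scene crop shows the open fingers above the cheek and well clear of it. The arm blocks the top view. I'll descend around the cheeks.

Request:
{"name": "move_arm", "arguments": {"rows": [-0.6, 0, 0, 20, 0.7, 0, 1, -0.6, 0, 0, 20, 0.7, 0, 1, 0, 0, 0, 20, 0, 0, 1, 0, 0, 0, 18, 0, 0, 1, 0, 0, 0, 8, 0, 0, 1, 0, 0, 0, 0, 0, 0, 1]}}

```text
t: 3.2
eef_pos: [604.9, -224.8, 58.8]
orientation: [-0.464, 1.55, -0.469]
ft_force: [-0.3, 0.1, -0.4]
width: 85.4
```

```bash
python3 go.py 596.5 -222 39
python3 - <<'E'
from plant import viewer
import cv2,numpy as np
n="scene"
c=viewer.capture(n); np.savez(f"{n}2.npz",**c)
im=c["pixels"][120:230,110:270]
cv2.imwrite(f"pics/{n}2.png",cv2.resize(im,None,fx=5,fy=5,interpolation=cv2.INTER_CUBIC))
E
```

```text
sg 1 rot [-0.29  1.09  0.55] shift [19.6  3.  -8.8]
sg -1 rot [179.7    0.86  -1.7 ] shift [19.6  3.  -8.8]
t 3.2 pos [ 604.9 -224.8   58.8] w 85.4330380190319 F [-0.3  0.1 -0.4] T [ 0.02 -0.   -0.05] j [-0.486  0.496 -0.064  0.99   0.     1.09 ]
toolx [ 0.019 -0.01  -1.   ] tooly [ 0.005  1.    -0.009] toolz [ 1.    -0.005  0.019]
```

View pics/scene2.png

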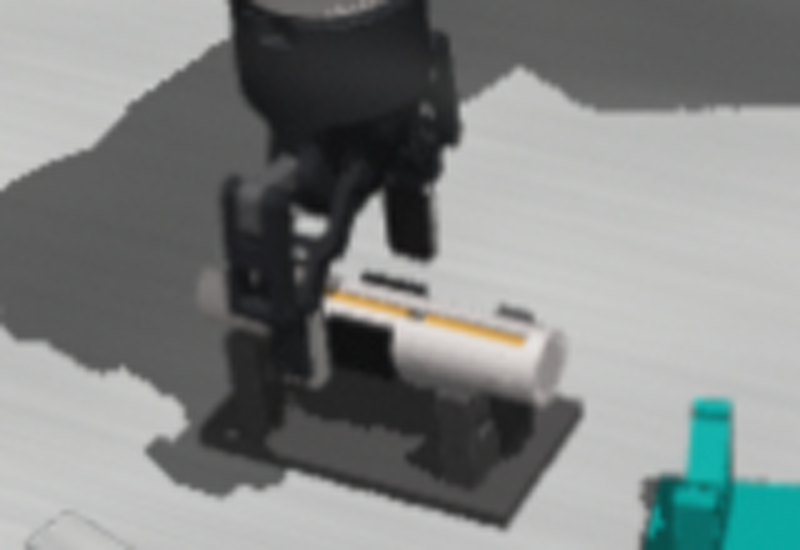

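The fingers straddle the cheek at (360,345) in the crop with no contact. The move drifted 8 mm in x, so I'll correct that and approach slowly.

Request:
{"name": "move_arm", "arguments": {"rows": [0, 0.5, 0.3, 3, 1.5, -5, 1, 0, 0.5, 0.3, 3, 1.5, -3.5, 1, 0, 0, 0, 4, 0, 0, 1, 0, 0, 0, 4, 0, 0, 1, 0, 0, 0, 0, 0, 0, 1]}}

```text
t: 3.67
eef_pos: [598.5, -222.8, 49.9]
orientation: [-0.238, 1.564, -0.244]
ft_force: [-0.2, 0.4, -1.3]
width: 85.6
```

```bash
python3 go.py 596.5 -222 39
```

```text
sg 1 rot [-0.34  0.4   0.1 ] shift [10.8  0.8 -2.1]
sg -1 rot [ 1.7966e+02  1.5000e-01 -6.3000e-01] shift [10.8  0.8 -2.1]
t 3.6667 pos [ 598.5 -222.8   49.9] w 85.61584600126095 F [-0.2  0.4 -1.3] T [0.04 0.05 0.  ] j [-0.488  0.501 -0.079  0.983  0.002  1.088]
toolx [ 0.007 -0.002 -1.   ] tooly [ 0.006  1.    -0.002] toolz [ 1.    -0.006  0.007]
```

Request:
{"name": "move_arm", "arguments": {"rows": [-0.3, 0.4, 0.1, 4, 0.8, -2.5, 1, 0, 0.2, 0, 4, 0, -0.8, 1, 0, 0.1, 0, 4, 0, -0.5, 1, 0, 0, 0, 1, 0, 0, 1, 0, 0, 0, 0, 0, 0, 1]}}

```text
t: 4.08
eef_pos: [594.4, -222.0, 35.6]
orientation: [3.137, 1.565, 3.136]
ft_force: [0.3, -0.2, 0.3]
width: 85.2
```

```bash
python3 go.py 596.5 -222 39
```

```text
sg 1 rot [-0.01 -0.36 -0.  ] shift [-3.4 -0.   2.1]
sg -1 rot [179.99  -0.     0.56] shift [-3.4 -0.   2.1]
t 4.0833 pos [ 594.4 -222.    35.6] w 85.22851443829293 F [ 0.3 -0.2  0.3] T [-0.03 -0.02 -0.08] j [-0.488  0.515 -0.095  0.966 -0.003  1.083]
toolx [-0.006  0.    -1.   ] tooly [0. 1. 0.] toolz [ 1.    -0.    -0.006]
```

Now a small correction, then I'll close.

Request:
{"name": "move_arm", "arguments": {"rows": [0, -0.4, 0, -2.5, 0, 2, 1, 0, 0, 0, 0, 0, 0, 0.6, 0, 0, 0, 0, 0, 0, 0.5, 0, 0, 0, 0, 0, 0, 0.5], "force": 60}}

```text
t: 4.42
eef_pos: [596.8, -222.0, 38.4]
orientation: [0.031, 1.569, 0.03]
ft_force: [0.6, -0.2, -0.2]
width: 51.6
```

```bash
python3 go.py 596.5 -222 39;python3 - <<'E'
from plant import viewer
import cv2,numpy as np
n="scene"
c=viewer.capture(n); np.savez(f"{n}3.npz",**c)
im=c["pixels"][120:230,110:270]
cv2.imwrite(f"pics/{n}3.png",cv2.resize(im,None,fx=5,fy=5,interpolation=cv2.INTER_CUBIC))
E
```

```text
sg 1 rot [-0.01  0.09 -0.  ] shift [-0.6  0.  -0.3]
sg -1 rot [ 1.7999e+02 -0.0000e+00 -1.4000e-01] shift [-0.6  0.  -0.3]
t 4.4167 pos [ 596.8 -222.    38.4] w 51.60285557338521 F [ 0.6 -0.2 -0.2] T [-0.02 -0.05  0.04] j [-4.880e-01  5.120e-01 -9.400e-02  9.640e-01  1.000e-03  1.083e+00]
toolx [ 0.002  0.    -1.   ] tooly [0. 1. 0.] toolz [ 1.    -0.     0.002]
```

View pics/scene3.png

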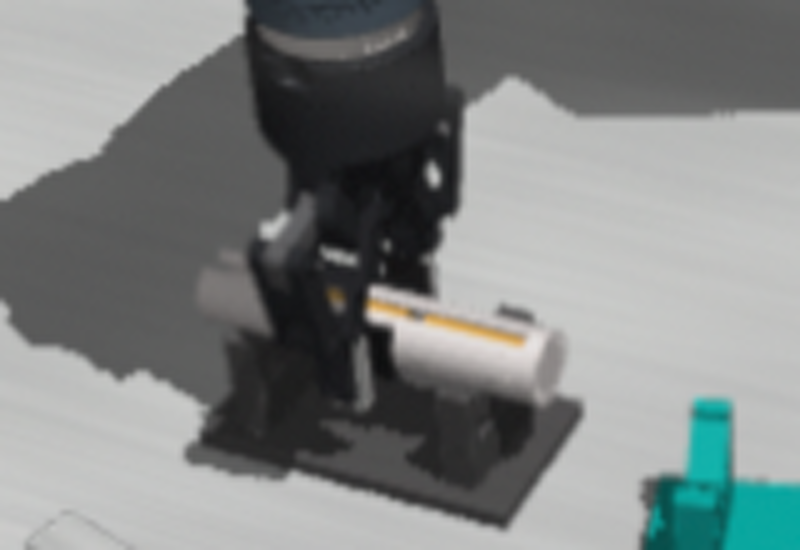

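The fingers are in line with the cheeks, so I'll close.

Request:
{"name": "move_arm", "arguments": {"rows": [0, 0, 0, 0, 0, 0, 0.3, 0, 0, 0, 0, 0, 0, 0.3, 0, 0, 0, 0, 0, 0, 0.3, 0, 0, 0, 0, 0, 0, 0.3, 0, 0, 0, 0, 0, 0, 0.3], "force": 70}}

```text
t: 4.88
eef_pos: [594.9, -222.1, 38.9]
orientation: [-2.801, 1.569, -2.802]
ft_force: [-0.6, -0.2, 0.8]
width: 35.2
```

```bash
python3 go.py 596.5 -222 39
```

```text
sg 1 rot [-0.02 -0.1   0.04] shift [-0.1  0.1  1.6]
sg -1 rot [1.7998e+02 6.0000e-02 1.6000e-01] shift [-0.1  0.1  1.6]
t 4.8833 pos [ 594.9 -222.1   38.9] w 35.17626710549375 F [-0.6 -0.2  0.8] T [-0.02  0.05  0.08] j [-4.890e-01  5.100e-01 -9.500e-02  9.670e-01 -1.000e-03  1.082e+00]
toolx [-0.002 -0.001 -1.   ] tooly [ 0.     1.    -0.001] toolz [ 1.    -0.    -0.002]
```

Gripped at 35 mm opening. The home TCP is (594.9, -222.1, 38.9), and now I'll lift.

Request:
{"name": "move_arm", "arguments": {"rows": [0, 0, 0, -6, 0, 0, 0.3, 0, 0, 0, -8, 0, 0, 0.3, 0, 0, 0, -10, 0, 0, 0.3, 0, 0, 0, -10, 0, 0, 0.3, 0, 0, 0, -12, 0, 0, 0.3, 0, 0, 0, -12, 0, 0, 0.3, 0, 0, 0, -12, 0, 0, 0.3, 0, 0, 0, -12, 0, 0, 0.3, 0, 0, 0, -10, 0, 0, 0.3, 0, 0, 0, -6, 0, 0, 0.3, 0, 0, 0, 0, 0, 0, 0.3, 0, 0, 0, 0, 0, 0, 0.3], "force": 80}}

```text
t: 5.88
eef_pos: [594.5, -221.5, 148.9]
orientation: [-2.551, 1.569, -2.552]
ft_force: [-0.4, 0.0, -5.6]
width: 35.4
```

```bash
cat > cap.py <<'E'
import sys
from plant import viewer
import cv2,numpy as np
n="scene";k=sys.argv[1]
c=viewer.capture(n); np.savez(f"{n}{k}.npz",**c)
im=c["pixels"][90:220,110:260]
cv2.imwrite(f"pics/{n}{k}.png",cv2.resize(im,None,fx=4.6,fy=4.6,interpolation=cv2.INTER_CUBIC))
E
python3 go.py 595 -222 140;python3 cap.py 4
```

```text
sg 1 rot [-0.03 -0.07  0.04] shift [ 8.9 -0.5  0.5]
sg -1 rot [1.7997e+02 7.0000e-02 1.1000e-01] shift [ 8.9 -0.5  0.5]
t 5.8833 pos [ 594.5 -221.5  148.9] w 35.35422683297556 F [-0.4  0.  -5.6] T [-0.01 -0.02  0.  ] j [-4.880e-01  4.340e-01  7.500e-02  1.212e+00 -1.000e-03  1.083e+00]
toolx [-0.001 -0.001 -1.   ] tooly [ 0.     1.    -0.001] toolz [ 1.    -0.    -0.001]
```

View pics/scene4.png

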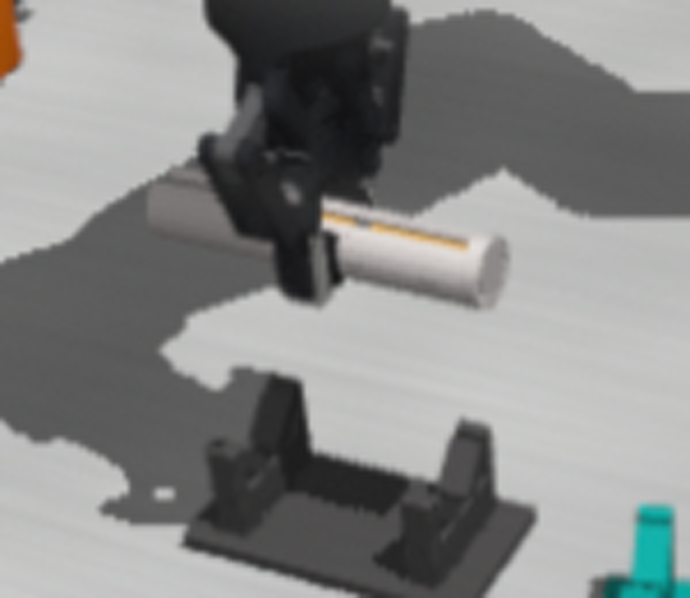

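The tube is held level and clear of the stand, with the mouth at the upper left (150-230, 180). I'll start tipping it slowly.

Request:
{"name": "move_arm", "arguments": {"rows": [0, 0, 2, 0, 0, 0, 0.3, 0, 0, 3, 0, 0, 0, 0.3, 0, 0, 3, 0, 0, 0, 0.3, 0, 0, 3, 0, 0, 0, 0.3, 0, 0, 2, 0, 0, 0, 0.3, 0, 0, 2, 0, 0, 0, 0.3, 0, 0, 0, 0, 0, 0, 0.3]}}

```text
t: 6.52
eef_pos: [593.2, -219.6, 144.9]
orientation: [1.593, 1.295, 1.594]
ft_force: [0.1, -0.3, -4.6]
width: 35.3
```

```bash
python3 go.py 595 -222 140 ;python3 cap.py 5
```

```text
sg 1 rot [  0.03  -0.36 -15.78] shift [ 4.1 -3.6  1.9]
sg -1 rot [-178.27   24.7    -0.56] shift [ 4.1 -3.6  1.9]
t 6.5167 pos [ 593.2 -219.6  144.9] w 35.257623623097395 F [ 0.1 -0.3 -4.6] T [-0.5   0.    0.02] j [-0.593  0.523  0.184  1.393  0.224  0.96 ]
toolx [-0.006  0.272 -0.962] tooly [0.    0.962 0.272] toolz [ 1.     0.001 -0.006]
```

View pics/scene5.png

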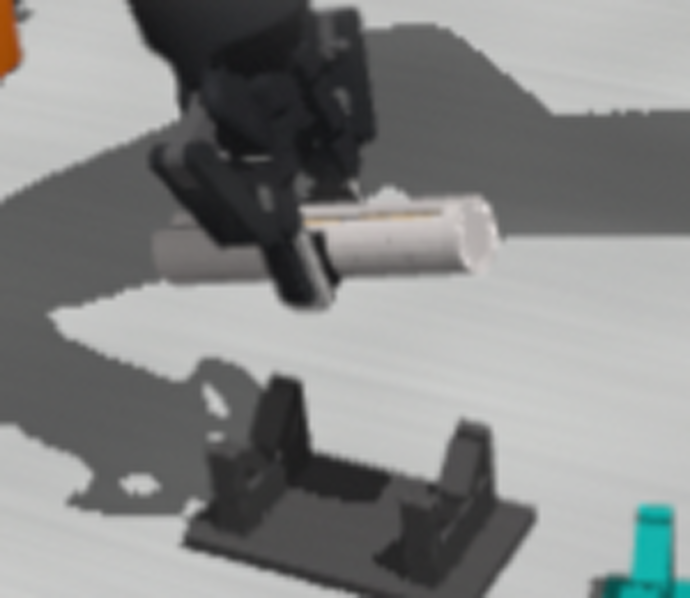

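Tilt is about 16°, with nothing showing past the rim at (155,255) yet. I'll continue to about 22°.

Request:
{"name": "move_arm", "arguments": {"rows": [0, 0.2, 3, 0, 0, 0, 0.3, 0, 0.2, 3, 0, 0, 0, 0.3, 0, 0, 0, 0, 0, 0, 0.3, 0, 0, 0, 0, 0, 0, 0.3, 0, 0, 0, 0, 0, 0, 0.3, 0, 0, 0, 0, 0, 0, 0.3]}}

```text
t: 7.07
eef_pos: [593.0, -218.1, 143.7]
orientation: [1.611, 1.198, 1.615]
ft_force: [0.5, -0.8, -4.0]
width: 35.1
```

```bash
python3 go.py 595 -222 140 ;python3 cap.py 6
```

```text
sg 1 rot [  0.19  -0.9  -21.33] shift [ 2. -5.  2.]
sg -1 rot [-176.7    33.28   -1.4 ] shift [ 2. -5.  2.]
t 7.0667 pos [ 593.  -218.1  143.7] w 35.09684471211698 F [ 0.5 -0.8 -4. ] T [-0.7   0.05 -0.06] j [-0.622  0.566  0.23   1.471  0.291  0.911]
toolx [-0.016  0.364 -0.931] tooly [-0.     0.931  0.364] toolz [ 1.     0.006 -0.015]
```

View pics/scene6.png

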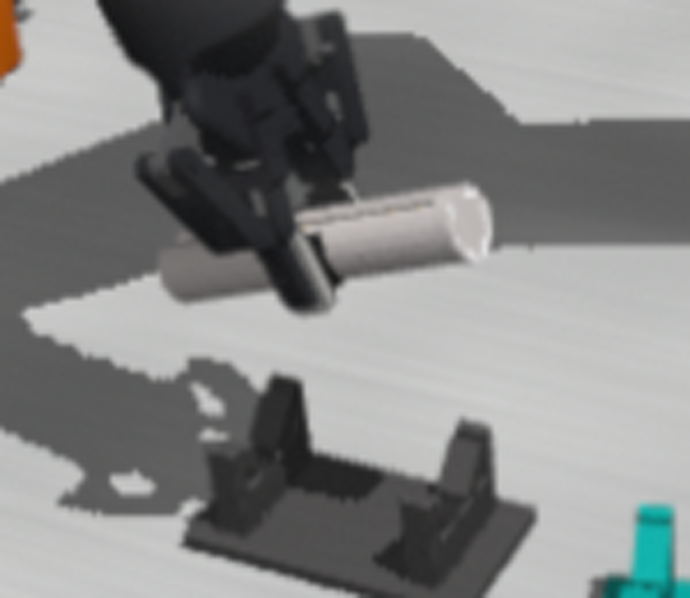

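No pin visible yet. I'll hold the tilt in short steps.

Request:
{"name": "move_arm", "arguments": {"rows": [0, -0.8, 1, 0, 0, 0, 0.3, 0, 0, 0, 0, 0, 0, 0.3, 0, 0, 0, 0, 0, 0, 0.3, 0, 0, 0, 0, 0, 0, 0.3, 0, 0, 0, 0, 0, 0, 0.3, 0, 0, 0, 0, 0, 0, 0.3]}}

```text
t: 7.62
eef_pos: [593.2, -216.8, 145.3]
orientation: [1.566, 1.182, 1.569]
ft_force: [0.1, 0.7, -4.5]
width: 35.0
```

```bash
python3 go.py 595 -222 140 |tail -2;python3 cap.py 7
```

```text
t 7.6167 pos [ 593.2 -216.8  145.3] w 34.97173687657307 F [ 0.1  0.7 -4.5] T [-0.67  0.    0.01] j [-0.629  0.562  0.221  1.466  0.312  0.902]
toolx [ 0.001  0.379 -0.925] tooly [-0.003  0.925  0.379] toolz [1.    0.002 0.002]
```

View pics/scene7.png

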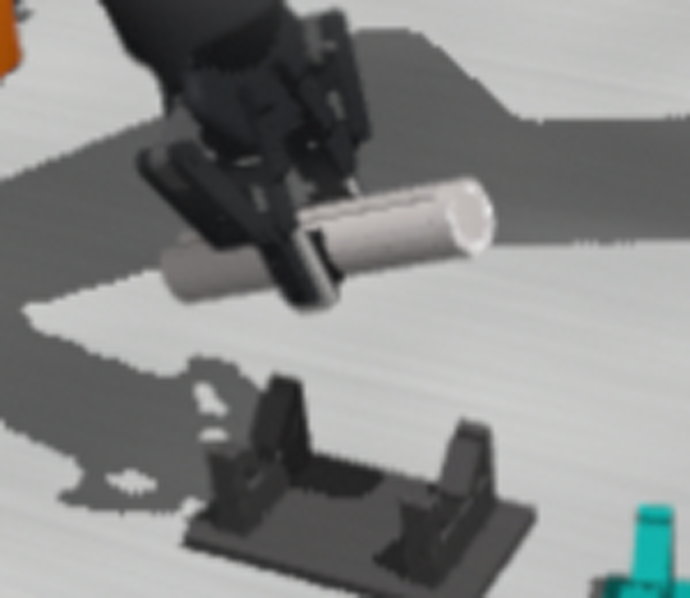

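Request:
{"name": "move_arm", "arguments": {"rows": [0, 0, 0, 0, 0, 0, 0.3, 0, 0, 0, 0, 0, 0, 0.3, 0, 0, 0, 0, 0, 0, 0.3, 0, 0, 0, 0, 0, 0, 0.3, 0, 0, 0, 0, 0, 0, 0.3]}}

```text
t: 8.08
eef_pos: [593.2, -216.9, 145.1]
orientation: [1.567, 1.182, 1.569]
ft_force: [0.0, 0.6, -3.8]
width: 35.0
```

```bash
python3 go.py 595 -222 140 |tail -2;python3 cap.py 8
```

```text
t 8.0833 pos [ 593.2 -216.9  145.1] w 35.00115379954191 F [ 0.   0.6 -3.8] T [-0.69  0.03 -0.02] j [-0.629  0.562  0.221  1.466  0.311  0.902]
toolx [ 0.001  0.379 -0.926] tooly [-0.003  0.926  0.379] toolz [1.    0.002 0.001]
```

View pics/scene8.png

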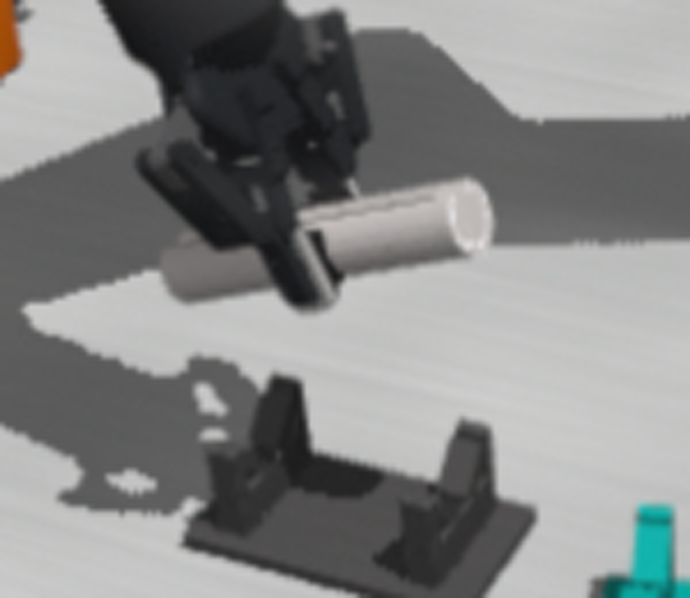

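Request:
{"name": "move_arm", "arguments": {"rows": [0, 0, 0, 0, 0, 0, 0.3, 0, 0, 0, 0, 0, 0, 0.3, 0, 0, 0, 0, 0, 0, 0.3, 0, 0, 0, 0, 0, 0, 0.3, 0, 0, 0, 0, 0, 0, 0.3]}}

```text
t: 8.55
eef_pos: [593.2, -216.9, 145.1]
orientation: [1.567, 1.182, 1.57]
ft_force: [-0.2, -0.3, -3.5]
width: 35.1
```

```bash
python3 go.py 595 -222 140 |tail -2;python3 cap.py 9
```

```text
t 8.55 pos [ 593.2 -216.9  145.1] w 35.142951892215386 F [-0.2 -0.3 -3.5] T [-0.63  0.05 -0.01] j [-0.629  0.562  0.221  1.466  0.311  0.902]
toolx [ 0.     0.379 -0.925] tooly [-0.003  0.925  0.379] toolz [1.    0.002 0.001]
```

View pics/scene9.png

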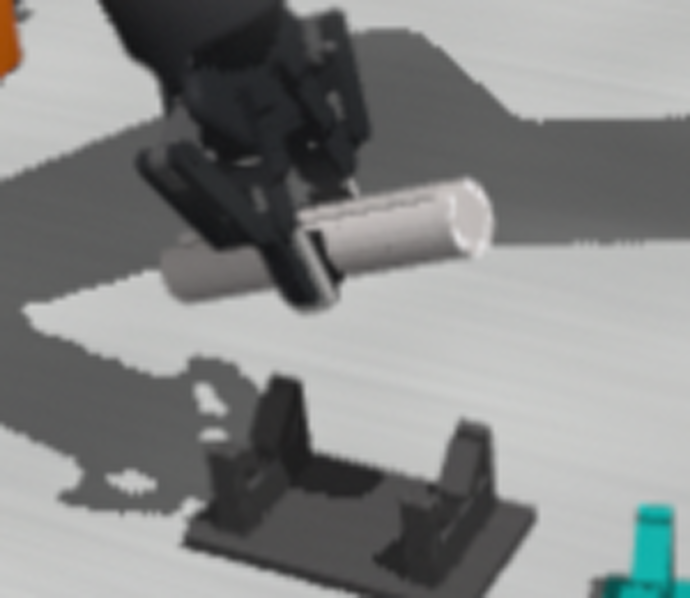

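Request:
{"name": "move_arm", "arguments": {"rows": [0, 0, 0, 0, 0, 0, 0.3, 0, 0, 0, 0, 0, 0, 0.3, 0, 0, 0, 0, 0, 0, 0.3, 0, 0, 0, 0, 0, 0, 0.3, 0, 0, 0, 0, 0, 0, 0.3]}}

```text
t: 9.02
eef_pos: [593.3, -216.9, 145.0]
orientation: [1.567, 1.182, 1.57]
ft_force: [-1.2, 0.7, -5.0]
width: 35.1
```

```bash
python3 go.py 595 -222 140 |tail -2;python3 cap.py 10
```

```text
t 9.0167 pos [ 593.3 -216.9  145. ] w 35.05226650342511 F [-1.2  0.7 -5. ] T [-0.61 -0.01  0.04] j [-0.629  0.562  0.221  1.466  0.312  0.902]
toolx [ 0.     0.379 -0.925] tooly [-0.003  0.925  0.379] toolz [1.    0.002 0.001]
```

View pics/scene10.png

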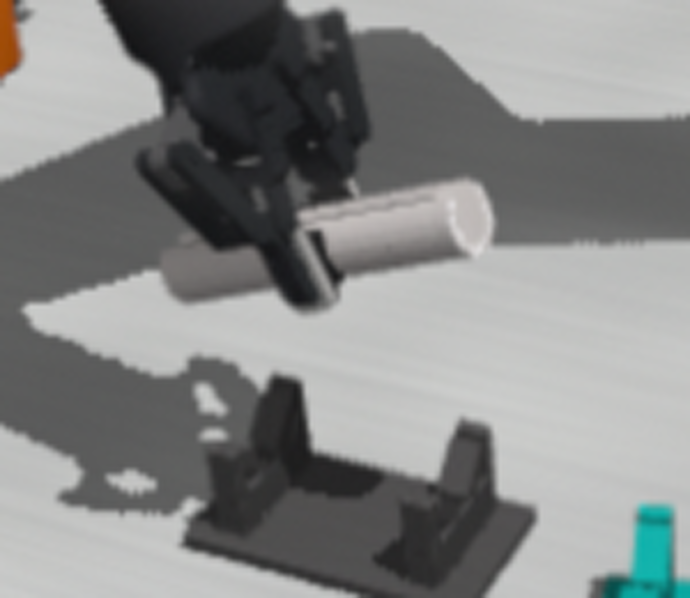

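Request:
{"name": "move_arm", "arguments": {"rows": [0, 0, 0, 0, 0, 0, 0.3, 0, 0, 0, 0, 0, 0, 0.3, 0, 0, 0, 0, 0, 0, 0.3, 0, 0, 0, 0, 0, 0, 0.3]}}

```text
t: 9.4
eef_pos: [593.3, -216.9, 145.1]
orientation: [1.567, 1.182, 1.57]
ft_force: [-0.4, 0.5, -4.8]
width: 35.3
```

```bash
cat > d.py <<'E'
import sys
from h import *
a=load(f"scene{sys.argv[1]}.npz")["pixels"].astype(int);b=load(f"scene{sys.argv[2]}.npz")["pixels"].astype(int)
d=np.abs(a-b).sum(2);r=d[125:165,135:175];ys,xs=np.where(r>30);print("diff px",len(xs),list(zip(xs+135,ys+125))[:20])
s=b[125:165,135:175];br=(s[...,2]-s[...,0])>25;ys,xs=np.where(br);print("brass",list(zip(xs+135,ys+125)))
E
python3 cap.py 11; python3 d.py 7 11; python3 d.py 7 10; python3 go.py 595 -222 140 |tail -2
```

```text
diff px 6 [(np.int64(164), np.int64(125)), (np.int64(174), np.int64(145)), (np.int64(146), np.int64(153)), (np.int64(171), np.int64(153)), (np.int64(160), np.int64(154)), (np.int64(154), np.int64(155))]
brass []
diff px 5 [(np.int64(164), np.int64(125)), (np.int64(174), np.int64(145)), (np.int64(146), np.int64(153)), (np.int64(160), np.int64(154)), (np.int64(154), np.int64(155))]
brass []
t 9.45 pos [ 593.2 -216.9  145.1] w 35.36853637782992 F [ 0.6  0.7 -4.7] T [-0.61 -0.03  0.05] j [-0.629  0.562  0.221  1.466  0.311  0.902]
toolx [ 0.     0.379 -0.925] tooly [-0.003  0.925  0.379] toolz [1.    0.002 0.001]
```

View pics/scene11.png

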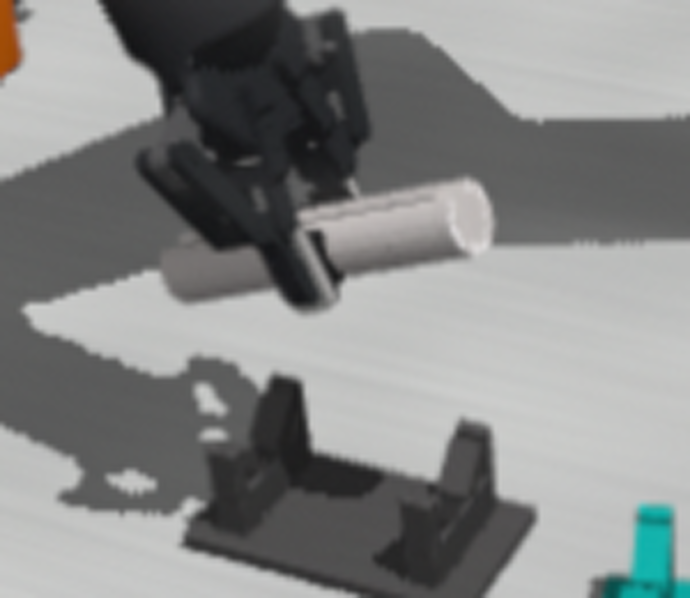

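Request:
{"name": "move_arm", "arguments": {"rows": [0, 0, 0, 0, 0, 0, 0.3, 0, 0, 0, 0, 0, 0, 0.3, 0, 0, 0, 0, 0, 0, 0.3, 0, 0, 0, 0, 0, 0, 0.3, 0, 0, 0, 0, 0, 0, 0.3]}}

```text
t: 9.87
eef_pos: [593.3, -216.9, 145.1]
orientation: [1.567, 1.182, 1.569]
ft_force: [-0.4, -0.0, -5.1]
width: 34.8
```

```bash
python3 cap.py 12; python3 d.py 7 12;python3 go.py 595 -222 140 |tail -2
```

```text
diff px 23 [(np.int64(164), np.int64(125)), (np.int64(173), np.int64(143)), (np.int64(174), np.int64(145)), (np.int64(144), np.int64(146)), (np.int64(144), np.int64(147)), (np.int64(144), np.int64(148)), (np.int64(143), np.int64(149)), (np.int64(144), np.int64(149)), (np.int64(145), np.int64(149)), (np.int64(143), np.int64(150)), (np.int64(144), np.int64(150)), (np.int64(145), np.int64(150)), (np.int64(144), np.int64(151)), (np.int64(145), np.int64(151)), (np.int64(146), np.int64(151)), (np.int64(144), np.int64(152)), (np.int64(145), np.int64(152)), (np.int64(146), np.int64(152)), (np.int64(170), np.int64(152)), (np.int64(146), np.int64(153))]
brass [(np.int64(144), np.int64(146)), (np.int64(144), np.int64(147)), (np.int64(144), np.int64(148)), (np.int64(144), np.int64(149)), (np.int64(144), np.int64(150)), (np.int64(145), np.int64(150)), (np.int64(145), np.int64(151))]
t 9.9167 pos [ 593.2 -216.9  145.1] w 35.06618019270483 F [-0.5  0.5 -4. ] T [-0.59  0.01  0.03] j [-0.629  0.562  0.221  1.466  0.312  0.902]
toolx [ 0.     0.379 -0.925] tooly [-0.003  0.925  0.379] toolz [1.    0.002 0.001]
```

Run:
```python
from h import *
ims=[load(f"scene{k}.npz")["pixels"][130:170,130:180] for k in (7,12)]
cv2.imwrite("pics/rim12.png",cv2.resize(np.vstack(ims),None,fx=7,fy=7,interpolation=cv2.INTER_NEAREST))
# rim centre est & px/mm along the axis
c=load("scene12.npz")
R=np.array([0,-.925,-.379]); g=np.array([593.2,-216.9,145.1])-19*np.array([0,.379,-.925])
rim=g+80*R
print(rim,proj(c,np.stack([rim,rim+5*R,rim+10*R,rim+20*R])))
```

```text
[ 593.2   -298.101  132.355] [[150.60771455 147.88933293]
 [148.85810607 148.20171708]
 [147.11873693 148.51251601]
 [143.67044671 149.12939224]]
```

View pics/rim12.png

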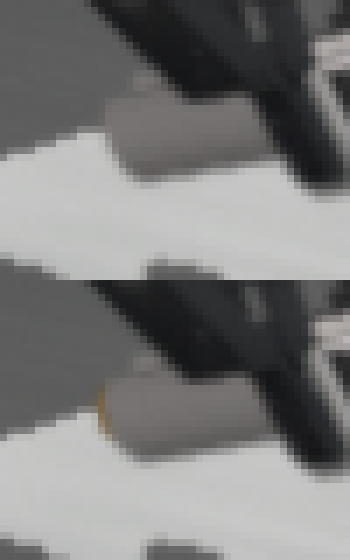

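Run:
```python
from h import *
c=load("scene12.npz")
x=np.array([0,-.925,-.379]);y=np.array([1.,0,0]);z=np.cross(x,y)
g=np.array([593.2,-216.9,145.1])-19*np.array([0,.379,-.925]);rim=g+80*x
a=np.linspace(0,2*np.pi,200)
def circ(r,p): return proj(c,rim+p*x+r*(np.cos(a)[:,None]*y+np.sin(a)[:,None]*z))
def poly(P):
    S=16;m=np.zeros((40*S,50*S),np.uint8)
    cv2.fillPoly(m,[cv2.convexHull(((P-[129.5,129.5])*S).astype(np.int32))],255);return m
body=poly(np.vstack([circ(16,0),circ(16,-60)]))
for p in (2,4,5,6,7,8,10,12,15):
    m=poly(np.vstack([circ(10,p),circ(10,0)]))&~body
    print(p,(m>0).sum()/256., )
im=c["pixels"].astype(int); b=load("scene7.npz")["pixels"].astype(int)
brass=np.array([20,105,150])
d=(im-b)[140:158,138:150]; r=(im[...,2]-im[...,0])[140:158,138:150]
print(r)
print(im[149,140:148])
```

```text
2 0.0
4 0.0
5 0.0
6 0.3203125
7 2.34375
8 5.1640625
10 11.4375
12 18.20703125
15 28.390625
[[ 1  1  0  0 -1  0 -1  1 -1  0 -1  1]
 [ 0  0  0  0  0  0  0  0 -1  0  2  3]
 [ 0  0 -1  1  0  0 -1  0  0  0  1  4]
 [-1 -1  0  0  0  0  0  1  1  2  2  3]
 [ 0  0  0  0  0  1  3  6  3  4  4  4]
 [ 0 -1  0  0  0  4 17 14  5  5  5  4]
 [ 0 -1 -1  0  0  9 37  8  5  6  5  4]
 [ 0  0  0  0  2 13 49 10  5  5  5  4]
 [ 0  0  0  0  1 11 49 12  5  4  5  5]
 [ 0  0  0  0  1  8 45 23  6  4  4  5]
 [ 0  1  0  0  1  6 37 30  7  4  4  5]
 [ 1  1  1  2  2  4 21 27 11  4  4  4]
 [ 1  0  0  2  0  2  5 17 13  5  4  4]
 [ 1  1  0  1  0  0  0  2  2  3  3  4]
 [ 0  0  0  0  0  0  1  0  1  2  2  2]
 [ 1  1  0  1  1  0  1  1  0  0  1  1]
 [ 1  1  0  1  1  0 -1  1  0  0  0  1]
 [ 1  0  0  1  2  1  0  0  1  1  1  1]]
[[139 140 139]
 [185 186 185]
 [188 190 189]
 [170 176 178]
 [ 86 113 131]
 [ 92 105 115]
 [111 113 117]
 [113 114 117]]
```

Brass now shows past the rim at (144,149), which the model puts at about 8 mm out. I'm levelling now.

Request:
{"name": "move_arm", "arguments": {"rows": [0, 0, -7.1, 0, 0, 0, 0.3, 0, 0, -7.1, 0, 0, 0, 0.3, 0, 0, -6, 0, 0, 0, 0.3, 0, 0, -1.5, 0, 0, 0, 0.3, 0, 0, 0, 0, 0, 0, 0.3]}}

```text
t: 10.33
eef_pos: [592.9, -218.8, 143.6]
orientation: [-1.291, 1.567, -1.294]
ft_force: [0.5, -0.3, -4.3]
width: 34.8
```

```bash
python3 go.py 594.9 -222.1 70;python3 cap.py 13;python3 - <<'E'
from h import *
cv2.imwrite("pics/rim13.png",cv2.resize(load("scene13.npz")["pixels"][110:160,125:195],None,fx=9,fy=9,interpolation=cv2.INTER_NEAREST))
E
```

```text
sg 1 rot [-0.18  0.07  0.23] shift [73.6 -3.   1.9]
sg -1 rot [ 1.7982e+02  3.6000e-01 -1.0000e-01] shift [73.6 -3.   1.9]
t 10.3333 pos [ 592.9 -218.8  143.6] w 34.80460654300238 F [ 0.5 -0.3 -4.3] T [0.05 0.02 0.07] j [-0.485  0.431  0.055  1.192 -0.003  1.089]
toolx [ 0.001 -0.004 -1.   ] tooly [ 0.003  1.    -0.004] toolz [ 1.    -0.003  0.001]
```

View pics/rim13.png

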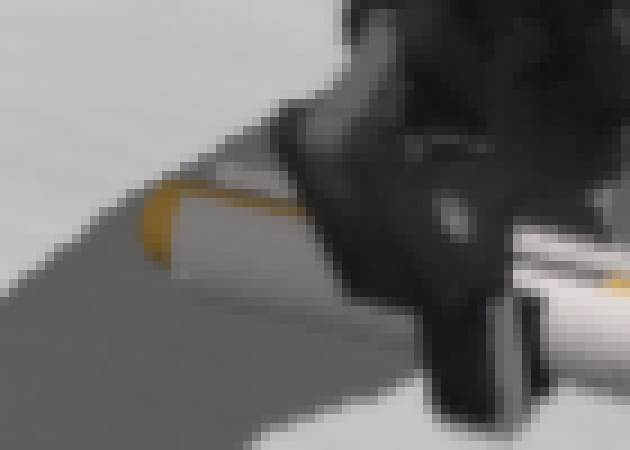

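Run:
```python
from h import *
c=load("scene13.npz")
x=np.array([0,-1.,0]);y=np.array([1.,0,0]);z=np.cross(x,y)
if z[2]<0:z=-z
rim=np.array([593.5,-298.8,143.6+21.])
a=np.linspace(0,2*np.pi,200)
def circ(r,p,dz=0): return proj(c,rim+p*x+[0,0,dz]+r*(np.cos(a)[:,None]*y+np.sin(a)[:,None]*z))
def poly(P):
    S=16;m=np.zeros((60*S,60*S),np.uint8)
    cv2.fillPoly(m,[cv2.convexHull(((P-[119.5,109.5])*S).astype(np.int32))],255);return m
body=poly(np.vstack([circ(16,0),circ(16,-60)]))
print("rim left",circ(16,0)[:,0].min())
for p in (4,6,8,10,12,14,16,20):
    o=[]
    for dz in(0,-2):
        o.append((((poly(np.vstack([circ(10,p,dz),circ(10,0,dz)]))&~body)>0).sum()/256.).round(1))
    print(p,o,circ(10,p)[:,0].min().round(1))
im=c["pixels"].astype(int);r=(im[...,2]-im[...,0])[125:145,135:152];print(r)
```

```text
rim left 143.55262752130034
4 [np.float64(0.3), np.float64(0.0)] 143.6
6 [np.float64(6.9), np.float64(4.3)] 142.7
8 [np.float64(15.1), np.float64(12.3)] 141.9
10 [np.float64(23.4), np.float64(20.6)] 141.1
12 [np.float64(31.8), np.float64(28.8)] 140.3
14 [np.float64(40.2), np.float64(37.2)] 139.4
16 [np.float64(48.5), np.float64(45.4)] 138.6
20 [np.float64(65.0), np.float64(62.0)] 137.0
[[ 0 -1  0 -1  0  0  0  0 -1  0  0  1  0  0  0  0  0]
 [-1 -1 -1 -1  0  1  2  0  1  0  0  0  1  1  0  1  0]
 [ 0  0  0 -1  0  0  1  0  1  0  0  0  0  0  0  1  1]
 [ 0  0  1  0  0 -1 -1  1  1  0  0  0  0  1  3  4  2]
 [ 0 -1  0  0  1  0  0  1  5 10  5  3  3  3  4  5  4]
 [ 0  0  0  1  1  1  4 22 49 55 46 39 32 17 13  7  6]
 [ 0 -1  0  0  0  1 19 62 76 68 41 45 47 48 48 41 33]
 [-1  0 -1 -1 -1  6 51 80 80 63 13  9  9 12 24 37 44]
 [ 0  0  0  0  1 21 71 83 79 51  8  5  5  5  6  7  9]
 [ 0 -1  0  0  3 34 76 83 72 28  7  5  5  5  4  4  4]
 [ 0  0  0  0  3 35 75 82 70 24  7  5  5  5  5  4  5]
 [ 0  0 -1 -1  3 28 70 78 61 11  4  5  5  5  5  4  4]
 [ 0  0  0 -1 -1  7 55 71 55  8  4  5  5  5  5  5  5]
 [ 0  0  0  0 -1  3 27 49 44  8  3  5  4  5  5  5  4]
 [ 0  0  0  0  0  1  4 13 23 12  6  4  4  5  5  4  5]
 [ 0  0  0  1  1  0  0  1  2  4  4  4  4  4  5  4  5]
 [ 0  0  0  0  0  0  0  0  1  2  3  3  3  5  3  4  5]
 [ 0 -1 -1 -1  1  0  0  0  0 -1  2  3  3  2  3  4  4]
 [ 1  0 -1 -1 -1  0  0  0  0  0  0  1  2  2  3  3  3]
 [ 1 -1  0  0  0  0  0  1  0  0  0 -1  0  0  0  0  1]]
```

Level again, with about 11-13 mm of brass showing past the rim at (140-144, 133). That's within the window, so I'll align over the stand and lower.

Request:
{"name": "move_arm", "arguments": {"rows": [-0.2, 0.1, 0.2, 8, -1.7, 1, 0.3, 0, 0, 0, 8, -1.6, 1, 0.3, 0, 0, 0, 8, 0, 0, 0.3, 0, 0, 0, 8, 0, 0, 0.3, 0, 0, 0, 8, 0, 0, 0.3, 0, 0, 0, 6, 0, 0, 0.3, 0, 0, 0, 0, 0, 0, 0.3, 0, 0, 0, 0, 0, 0, 0.3]}}

```text
t: 11.05
eef_pos: [593.7, -225.0, 88.7]
orientation: [2.109, 1.559, 2.105]
ft_force: [0.4, 0.6, -3.7]
width: 35.2
```

```bash
python3 go.py 594.9 -222.1 39
```

```text
sg 1 rot [-0.23 -0.34 -0.58] shift [49.7  2.4  1.5]
sg -1 rot [179.77  -0.91   0.54] shift [49.7  2.4  1.5]
t 11.05 pos [ 593.7 -225.    88.7] w 35.18656005346618 F [ 0.4  0.6 -3.7] T [ 0.04 -0.    0.06] j [-0.497  0.476 -0.015  1.09   0.006  1.078]
toolx [-0.006  0.01  -1.   ] tooly [0.004 1.    0.01 ] toolz [ 1.    -0.004 -0.006]
```

Request:
{"name": "move_arm", "arguments": {"rows": [-0.2, -0.3, -0.5, 4, 2, 1.2, 0.3, 0, 0, 0, 5, 0, 0, 0.3, 0, 0, 0, 5, 0, 0, 0.3, 0, 0, 0, 5, 0, 0, 0.3, 0, 0, 0, 0, 0, 0, 0.3, 0, 0, 0, 0, 0, 0, 0.3]}}

```text
t: 11.55
eef_pos: [595.4, -222.6, 68.5]
orientation: [-0.037, 1.57, -0.036]
ft_force: [-0.3, 0.0, -4.0]
width: 34.9
```

```bash
python3 go.py 594.9 -222.1 39; python3 cap.py 14
```

```text
sg 1 rot [0.02 0.06 0.  ] shift [29.5  0.5 -0.5]
sg -1 rot [-1.7998e+02 -0.0000e+00  1.0000e-01] shift [29.5  0.5 -0.5]
t 11.55 pos [ 595.4 -222.6   68.5] w 34.93371402721795 F [-0.3  0.  -4. ] T [0.03 0.04 0.01] j [-0.49   0.486 -0.054  1.03   0.     1.081]
toolx [ 0.001 -0.    -1.   ] tooly [-0.  1. -0.] toolz [1.    0.    0.001]
```

View pics/scene14.png

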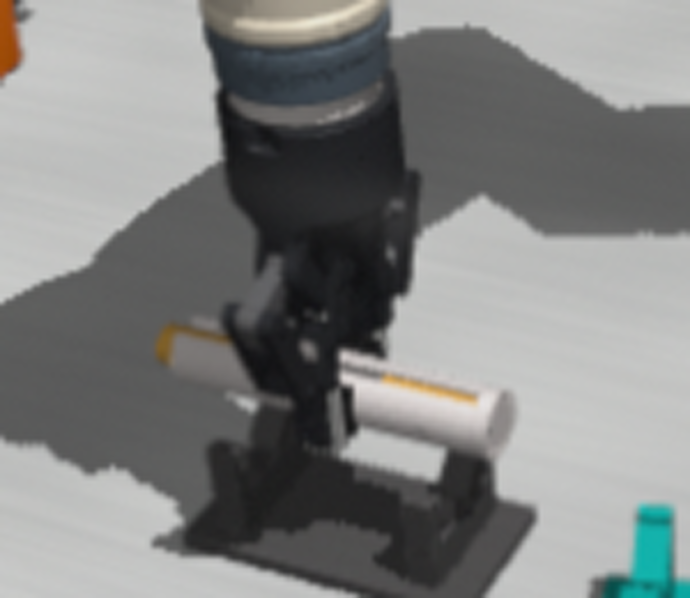

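The pin still shows at (163,345), and the tube is level and square above the V-blocks. I'll lower it gently.

Request:
{"name": "move_arm", "arguments": {"rows": [0, 0, 0, 4, 0.5, -0.3, 0.3, 0, 0, 0, 4, 0, 0, 0.3, 0, 0, 0, 4, 0, 0, 0.3, 0, 0, 0, 4, 0, 0, 0.3, 0, 0, 0, 3, 0, 0, 0.3, 0, 0, 0, 0, 0, 0, 0.3, 0, 0, 0, 0, 0, 0, 0.3]}}

```text
t: 12.18
eef_pos: [595.3, -222.2, 47.8]
orientation: [-0.223, 1.569, -0.223]
ft_force: [0.1, -0.4, -4.1]
width: 35.2
```

```bash
python3 go.py 594.9 -222.1 38.9
```

```text
sg 1 rot [0.02 0.09 0.02] shift [ 8.9  0.1 -0.4]
sg -1 rot [-1.7998e+02 -3.0000e-02  1.5000e-01] shift [ 8.9  0.1 -0.4]
t 12.1833 pos [ 595.3 -222.2   47.8] w 35.159233680292786 F [ 0.1 -0.4 -4.1] T [-0.02 -0.03  0.03] j [-0.489  0.502 -0.085  0.983  0.     1.081]
toolx [ 0.002 -0.    -1.   ] tooly [-0.  1. -0.] toolz [1.    0.    0.002]
```

Request:
{"name": "move_arm", "arguments": {"rows": [0, 0, 0, 2.5, 0, -0.4, 0.3, 0, 0, 0, 2, 0, 0, 0.3, 0, 0, 0, 1.5, 0, 0, 0.3, 0, 0, 0, 1, 0, 0, 0.3, 0, 0, 0, 0, 0, 0, 0.3, 0, 0, 0, 0, 0, 0, 0.3]}}

```text
t: 12.68
eef_pos: [595.1, -222.3, 40.3]
orientation: [-0.28, 1.569, -0.28]
ft_force: [-0.1, -0.5, -4.8]
width: 35.4
```

```bash
python3 go.py 594.9 -222.1 38.9
```

```text
sg 1 rot [0.01 0.12 0.03] shift [ 1.4  0.2 -0.2]
sg -1 rot [-1.7999e+02 -5.0000e-02  1.9000e-01] shift [ 1.4  0.2 -0.2]
t 12.6833 pos [ 595.1 -222.3   40.3] w 35.39797518358329 F [-0.1 -0.5 -4.8] T [-0.    0.01  0.02] j [-0.49   0.507 -0.096  0.966  0.     1.081]
toolx [ 0.002 -0.001 -1.   ] tooly [-0.     1.    -0.001] toolz [1.    0.    0.002]
```

Request:
{"name": "move_arm", "arguments": {"rows": [0, 0, 0, 1, 0, -0.2, 0.3, 0, 0, 0, 0.7, 0, 0, 0.3, 0, 0, 0, 0, 0, 0, 0.3, 0, 0, 0, 0, 0, 0, 0.3]}}

```text
t: 13.02
eef_pos: [595.0, -222.4, 39.0]
orientation: [-0.352, 1.568, -0.351]
ft_force: [-0.3, 0.5, -4.4]
width: 35.4
```

```bash
python3 go.py 594.9 -222.1 38.9; python3 cap.py 15
```

```text
sg 1 rot [0.02 0.15 0.06] shift [ 0.1  0.3 -0.1]
sg -1 rot [-1.7998e+02 -9.0000e-02  2.4000e-01] shift [ 0.1  0.3 -0.1]
t 13.0167 pos [ 595.  -222.4   39. ] w 35.43495781639499 F [-0.3  0.5 -4.4] T [0.04 0.04 0.04] j [-0.49   0.508 -0.098  0.962  0.     1.081]
toolx [ 0.003 -0.001 -1.   ] tooly [-0.     1.    -0.001] toolz [1.    0.    0.003]
```

View pics/scene15.png

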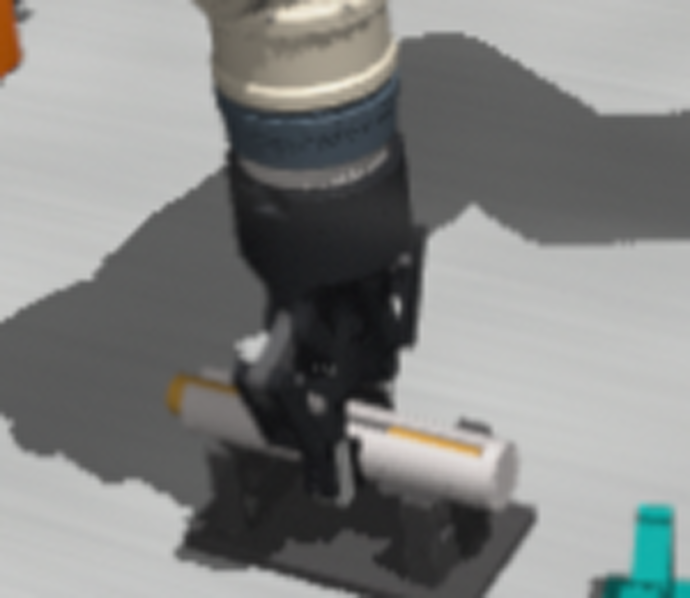

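Still carrying the tube's weight, so I'll ease down a touch more.

Request:
{"name": "move_arm", "arguments": {"rows": [0, 0, 0, 0.7, 0.2, 0, 0.3, 0, 0, 0, 0.5, 0, 0, 0.3, 0, 0, 0, 0, 0, 0, 0.3]}}

```text
t: 13.32
eef_pos: [595.1, -222.4, 39.0]
orientation: [-0.47, 1.567, -0.469]
ft_force: [-0.2, 0.2, -4.2]
width: 35.1
```

```bash
python3 go.py 594.9 -222.1 38.9
```

```text
sg 1 rot [0.03 0.21 0.1 ] shift [ 0.1  0.3 -0.2]
sg -1 rot [-1.7997e+02 -1.6000e-01  3.2000e-01] shift [ 0.1  0.3 -0.2]
t 13.3167 pos [ 595.1 -222.4   39. ] w 35.11153553801115 F [-0.2  0.2 -4.2] T [0.08 0.16 0.03] j [-0.49   0.507 -0.099  0.96   0.     1.081]
toolx [ 0.004 -0.002 -1.   ] tooly [-0.     1.    -0.002] toolz [1.    0.    0.004]
```

The height has stayed at 39.0, which is the grasp height, so the tube is seated. I'll release it.

Request:
{"name": "move_arm", "arguments": {"rows": [0, 0, 0, 0, 0, 0, 0.45, 0, 0, 0, 0, 0, 0, 0.5, 0, 0, 0, 0, 0, 0, 0.6, 0, 0, 0, 0, 0, 0, 0.9, 0, 0, 0, 0, 0, 0, 1, 0, 0, 0, 0, 0, 0, 1, 0, 0, 0, 0, 0, 0, 1], "force": 20}}

```text
t: 13.9
eef_pos: [596.6, -223.1, 40.0]
orientation: [-0.446, 1.563, -0.446]
ft_force: [0.2, -0.3, 0.2]
width: 85.5
```

```bash
python3 go.py 594.9 -222.1 130; python3 cap.py 16
```

```text
sg 1 rot [0.01 0.41 0.19] shift [-90.1   0.7  -1.1]
sg -1 rot [-179.98   -0.3     0.64] shift [-90.1   0.7  -1.1]
t 13.9 pos [ 596.6 -223.1   40. ] w 85.45608171789381 F [ 0.2 -0.3  0.2] T [0.03 0.02 0.01] j [-0.49   0.507 -0.098  0.958  0.     1.081]
toolx [ 0.007 -0.003 -1.   ] tooly [-0.     1.    -0.003] toolz [1.    0.    0.007]
```

View pics/scene16.png

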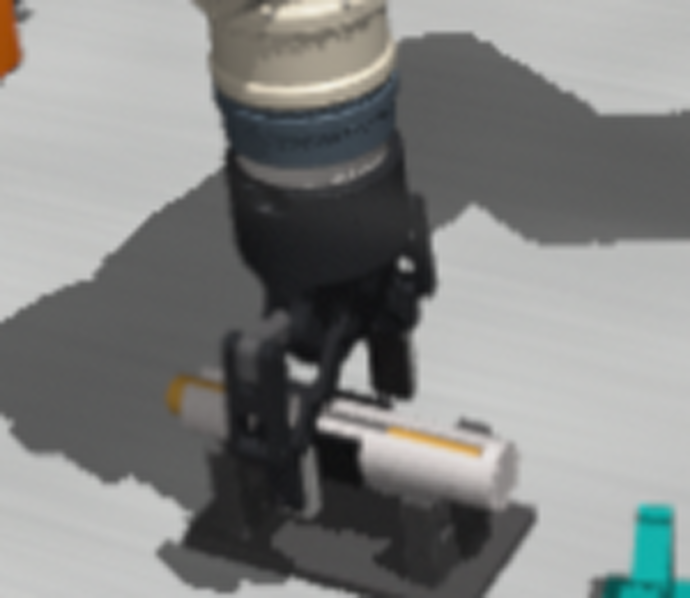

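Released, and the tube didn't move. I'll raise straight up, slowly.

Request:
{"name": "move_arm", "arguments": {"rows": [0, 0.2, 0.1, -6, 0, -0.5, 1, 0, 0, 0, -8, 0, 0, 1, 0, 0, 0, -10, 0, 0, 1, 0, 0, 0, -12, 0, 0, 1, 0, 0, 0, -12, 0, 0, 1, 0, 0, 0, -14, 0, 0, 1, 0, 0, 0, -15, 0, 0, 1, 0, 0, 0, -15, 0, 0, 1, 0, 0, 0, -15, 0, 0, 1, 0, 0, 0, -15, 0, 0, 1, 0, 0, 0, -15, 0, 0, 1]}}

```text
t: 14.87
eef_pos: [594.5, -222.3, 190.0]
orientation: [-0.426, 1.567, -0.425]
ft_force: [0.4, -0.5, -0.3]
width: 85.4
```

Request:
{"name": "move_arm", "arguments": {"rows": [0, 0, 0, -10, -30, -12, 1, 0, 0, 0, 0, -35, -15, 1, 0, 0, 0, 0, -35, -15, 1, 0, 0, 0, 0, -35, -15, 1, 0, 0, 0, 0, -35, -15, 1, 0, 0, 0, 0, -35, -15, 1, 0, 0, 0, 0, -35, -15, 1, 0, 0, 0, 0, 0, 0, 1, 0, 0, 0, 0, 0, 0, 1]}}

```text
t: 15.62
eef_pos: [490.0, -472.2, 218.3]
orientation: [-0.638, 1.548, -0.632]
ft_force: [0.1, -0.4, 0.8]
width: 85.2
```

Run:
```python
from plant import manip,viewer
from ov import *
print(manip.sense()["eef_pos"])
o=[]
for n in("scene","top"):
    c=viewer.capture(n); np.savez(f"{n}20.npz",**c)
cv2.imwrite("pics/top20.png",load("top20.npz")["pixels"])
b=load("scene20.npz");im=cv2.resize(b["pixels"][160:230,140:240],None,fx=6,fy=6,interpolation=cv2.INTER_CUBIC)
a=cv2.resize(load("scene0.npz")["pixels"][160:230,140:240],None,fx=6,fy=6,interpolation=cv2.INTER_CUBIC)
cv2.imwrite("pics/fin.png",cv2.resize(np.vstack([a,im]),None,fx=.7,fy=.7))
```

```text
[ 490.04149129 -472.19533139  218.29512773]
```

View pics/fin.png

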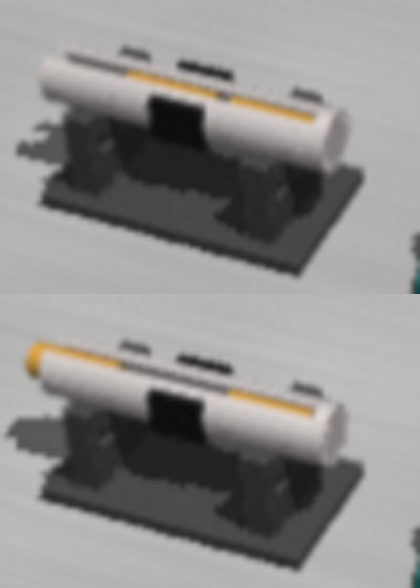

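View pics/top20.png

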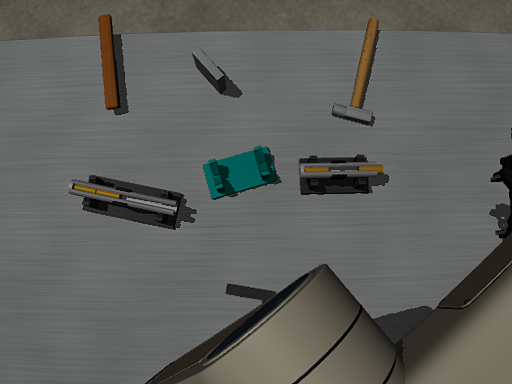

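The before and after crops show the tube in the same place, slot up. In the top view the pin's nose is at u≈383 and the rim at u≈376.5, so it is about 13 mm out. The long tube and the turquoise stand haven't moved.

Run:
```python
from plant import manip
from h import *
c=load("top20.npz");r=c["pixels"][163:177,374:390].astype(int);print((r[...,2]-r[...,0])[2:11])
print(manip.hand_in())
```

```text
[[-11 -12  13  71  89  85  84  86  11  -7  -3  -3  -2  -1  -2  -2]
 [ 71  68  81 102 104 102 103 115  35  -8  -3  -1  -1  -1  -1  -2]
 [118 117 115 114 112 110 110 121  65   2  -6  -2  -1  -1   0  -2]
 [117 117 115 114 112 110 112 121  70   6  -5  -2  -2  -1  -1  -2]
 [124 124 123 117 111 109 111 116  68   4  -6  -2  -2  -2  -1  -2]
 [ 34  16  14  52 113 107 105 113  67   6  -6  -1  -1   0  -1  -1]
 [  0  -4  -9  23  88  94  93 103  41   0  -4  -2  -2  -2  -2  -1]
 [  2   2  -1  10  63  81  80  87  35  -5  -3  -2  -2  -2  -2   0]
 [  2   4   1   6  34  38  39  36   9  -4  -2  -2  -2  -2   0  -1]]
the job is handed in; nothing more can be done
None
```

The job is done and handed in at about 15.7 s of the 45 s allowed; no verdict was reported. I gripped the short tube by its cheeks and lifted it clear. I then tipped it to about 22° mouth down until the first pin showed past the rim, levelled it at once, and set it back in its own stand.

**Pin:** the last pictures put it about 11–13 mm past the rim, in both the scene and top views. That is slightly over the 10 mm target but within the 1–22 mm allowed.

**Tube:** it lies level with the slot up and the mouth pointing the same way. By eye it matches the starting picture. I released it with the tool within about 0.5 mm of where I gripped it.

**Surroundings:** the long tube and the turquoise stand look unmoved, and the arm was clear of everything.

**Where checks disagreed or failed:**
- At the start the two cameras differed by about 4 mm in x on the tube's position. The jaws centred on it when they closed, at about x = 595 mm.
- Just before release the wrist still read the tube's weight. I took it as seated because a further 1.2 mm commanded downward produced no movement. It did not visibly shift when I let go.

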